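# Change the bench manifold over from rinse water to oil

## Task

Change the filling manifold over from rinse water to oil. Push the blue rinse knob, which is standing out, fully home; next press the red selector on the air unit down and turn it clockwise as far as it goes, from the black dot to the green dot, and let it spring back up; only then pull the yellow oil knob fully out into its detent. The label roll left in front of the yellow knob is in its way: before pulling, slide it aside so that the knob does not strike it, leaving it lying flat on the bench, and do not knock, shift or tip the bottles or the glass.

Things in the scene. Friction and masses are not known exactly. Their poses are not given: they have to be found in the camera images.
- plate: aluminium mounting plate fixed on the bench, 84 (its x) x 346 (its y) x 6 mm thick; origin at the centre of its underside. It carries three modules side by side along its y, centres 110 mm apart, in any order: yellow oil valve, blue rinse valve, air unit. All share the plate's yaw; their front is their own -x side, towards the robot. The modules are joined by a steel pipe at their rear half
- oil_valve: oil slide valve, grey block with yellow disc on top, fixed on the plate; origin at the centre of the module's underside, on the plate (6 mm above the bench). Block 56 (x) x 64 (y) mm, its top 97 mm above the bench, front face 26 mm in front of the origin (own x = -0.026); foot 80 mm wide
- oil_slide_knob (a point): middle of the yellow mushroom knob, on its level axis (64 mm above the bench, along the module's x); moves with it. Disc 60 mm in diameter, 18 mm thick (flat back and domed front 9 mm either side of this point), on a 14 mm stem. When home, its back stands 40 mm before the block's face (a 5 mm gland, 25 mm wide, on the face): a fingertip can be lowered behind it
- oil_slide (a joint): stroke of the yellow knob: 0 = home (shut, its start), grows as it is pulled out along the module's -x, to 0.040 = fully out (open). A spring detent holds it at either end (about 10 N to break away) and draws it in over about the last 10 mm of the stroke
- rinse_valve: rinse-water slide valve, the same grey block with a blue disc on top; origin at the centre of its underside, as for oil_valve
- rinse_slide_knob (a point): middle of the blue mushroom knob, on its axis; same shape and sizes as the yellow knob
- rinse_slide (a joint): stroke of the blue knob: 0 = home (shut), 0.040 = fully out (open; it starts near there); same detent
- air_unit: air unit, aluminium block 66 x 74 mm, 65 mm high, with a round gauge on its front reaching to own x = -0.043; origin at the centre of its underside, on the plate (6 mm above the bench). The red selector stands on it, its upright axis through the origin
- selector_grip (a point): on the selector's axis, at the top of its red round flange (68 mm in diameter, 92 mm above the bench when up). Across the flange stands a red bar, 64 long x 16 wide x 26 mm high, to be gripped from above; the point's x axis runs along the bar towards its end with the white mark, z is up
- selector (a joint): turn of the selector, rad: starts at 0 to 0.1 (white mark at the black dot, front right of the block seen from the robot) and grows clockwise seen from above, to the stop at 1.40 (white mark at the green dot, front left). A hidden lug blocks it unless it is pressed down at least 6 mm; it springs up into a notch at either end
- selector_press (a joint): how far the selector is pressed down, m: 0 = up, 0.008 = fully down; spring of 6 N at the top to 11 N at the bottom
- roll: white roll of labels lying flat, loose, 83 mm in diameter, 44 mm high, about 0.16 kg; origin at the centre of its underside. It lies in front of the yellow knob, in the way of its stroke, about 13 to 24 mm before it
- bottle_a: capped bottle of oil, 55 x 55 mm square body, 194 mm high, loose, upright; origin at the centre of its underside. Bystander beside one end of the plate
- glass: small clear glass, 49 mm in diameter at the rim, 62 mm high, loose, upright; origin at the centre of its underside. Bystander beside the other end of the plate
- bottle_b: another such bottle of oil, bystander to the right in front; origin at the centre of its underside
There are look-alikes about, which are no part of the job. There is more than one size of the roll; the one meant has the size given above.

How it is judged:
On the way, in this order (a step that is already met when the one before it is completed fails the run):
1. the blue rinse knob is fully home (value of joint rinse_slide below 0.004 m), for 0.2 s.
2. the selector has been pressed, turned to its green-dot end and has sprung back up (value of joint selector above 1.2 rad and value of joint selector_press below 0.003 m), for 0.2 s.
3. the yellow oil knob is fully out (value of joint oil_slide above 0.036 m), for 0.2 s.
At the end, for the whole second after the job is handed in: The blue knob is home (within 4 mm), the selector stands turned at its green-dot end (past 1.2 rad) and sprung up (within 3 mm), the yellow knob is fully out (beyond 36 of 40 mm), the label roll lies flat and at rest on the bench, and bottles and glass stand where they were (all of step 2 and value of joint rinse_slide below 0.004 m and value of joint oil_slide above 0.036 m and angle between roll's own z axis and vertical below 0.1 rad and height (world z) of roll between -0.005 and 0.008 m and linear speed of roll below 0.02 m/s); the robot touches nothing.
It fails at once if the yellow knob is driven into the label roll (over 1.5 N) (contact force between oil_valve and roll above 1.5 N).
It fails at once if both slide valves are open at once (oil over 8 mm out while rinse is over 8 mm out) (value of joint each of oil_slide, rinse_slide above 0.008 m).
It fails at once if a bottle or the glass is shifted by more than 20 mm or tipped by more than 0.2 rad (distance of any of bottle_a, bottle_b, glass from where it was at the start of the episode above 0.02 m or angle between any of bottle_a, bottle_b, glass's own z axis and vertical above 0.2 rad).
It fails at once if the selector is forced round without being pressed down (value of joint selector between 0.4 and 1 rad and value of joint selector_press below 0.003 m).
It fails at once if the label roll is tipped over or falls off the bench (angle between roll's own z axis and vertical above 0.5 rad or height (world z) of roll below -0.03 m).
It also fails if it takes over 64 s, if anything falls off the work surface, if the arm or the gripper's body presses on something with over 40 N, if the wrist force passes 120 N, or if a joint passes its speed limit or range.

## Robot

A 7-joint arm with a two-finger parallel gripper is mounted at the origin on a cart in front of the work surface, level with it; the furniture and walls round the work are solid. World frame = base frame: x ahead of the robot, y to its left, z up, the work surface at z = 0. Lengths are in m, angles in rad, forces in N, time in s.
With the tool pointing down it reaches from about 0.425 to 1.025 m from the base axis. Payload 3.6 kg.
Tool frame: the origin (TCP) lies between the finger pads; the fingertips stand 25 mm ahead of it and the grasp point (between the pads) lies 6 mm ahead of it (r.finger_overhang is the distance from the TCP to the fingertips, in m); z points along the fingers, y is the line along which they close (so a half turn about z gives the same grasp; the last joint's range is limited). The gripper opens to 85 mm and grips with 20 to 120 N. Pads are 22 mm wide; open, the fingers measure 114 mm over their backs; the gripper's body (76 mm by 85 mm) begins 54 mm behind the grasp point. The pads swing forward as they close: fully open they stand 13 mm farther back than shut.
Start: joints at [-1.284, 0.591, 0.048, 1.609, -0.033, 0.943, -0.034], TCP at [0.269, 0.673, 0.256] pointing down, gripper open.
Joint ranges: [-2.69, 2.69], [-0.47, 2.24], [-1.27, 1.36], [0.19, 2.51], [-1.53, 4.68], [0.08, 2.07], [-3.09, 3.09]. Speed limits (rad/s): [2.57, 2.57, 3.14, 3.14, 3.14, 3.14, 3.14].

## Interface

Orientations are given as [roll, pitch, yaw] about the fixed x, y, z axes, in that order (R = Rz(yaw) Ry(pitch) Rx(roll)).
In Python, from rig import r, camera gives the robot as it stands. The module is installed in compiled form; this text tells all that it offers.
- The arm moves only by the tool carry_out, never from a script. Its argument "motion" is a list of rows, each a list of 3 entries, a list of its own where there are three numbers: the finger opening in mm, from 0 to 85.4, then the shift along the tool's x, y, z as a fraction of full scale, then the turn about the tool's z as a fraction of full scale. A call has exactly 10 rows; each row is the pose to reach, as a shift and turn from the pose commanded when the call began, along the tool's axes at that moment; what a row does not reach only later rows make up. Full scale, the value 1, is 60 cm for a shift and 90 degrees for a turn. A row lasts 1/10 s, in which the tool goes at most 50 mm and 8.59 degrees, less where a joint would pass 70% of its speed; a pose out of reach is approached as far as the arm can. A call with a number of a shift or a turn outside -1 to 1 is refused whole. A call with a gripper value outside its range is refused whole. The fingers move at their own pace and stop on an object; the grip force is fixed at half the most. Time passes only in rows, so rows that repeat a pose let the fingers close, or fill a call up. It gives the time, the measured TCP pose, the force, the opening and the grip force at its end, in the units of the state.
- r.sense(): the state, without advancing time (a new reading comes with each control period).
- camera(name): name is "side" or "top"; returns a dict with "color" (480x640x3 uint8, red, green, blue), "range_z" (480x640 float32, m along the optical axis (not along the pixel's ray), 0 where there is no reading), "mtx" (3x3 intrinsics, pixels), "world_to_cam" (4x4, takes a point from world to camera coordinates). Camera axes: x right, y down, z forward; pixel columns grow to the right and rows downward; lengths in m; the calibration is good to about 2 mm. A picture is of the moment at which its call begins.
- r.close_job(): hands the job in; it is judged then, once.
The state is a dict: "t": time; "joints": joint angles; "joint_velocities": joint speeds; "tau": joint torques, N m; "position": TCP position; "tool_rot": TCP orientation; "contact_force": force on the tool from outside, world axes, zero at the start; "ft_torque": the same for the moment, N m; "gripper_width": finger opening in m; "grip_force": force on a finger pad.
Only numpy, scipy, OpenCV 4.12 (cv2) and the standard library are available. Lean on these libraries where they do the work, as an engineer would, in place of code of your own. Each camera call takes 0.05 s, during which the arm holds its last target. There are 200 camera calls.

## Working session

There is one attempt and no reset: what is moved stays moved. The work goes in short steps, Python scripts to look and compute and a tool call to move; the robot and the scene stay as the last step left them, time stands still between calls to the robot, and variables do not carry over. Pictures are saved under pics/ and viewed, at most 10 in all, crops included, and the job is handed in when it is done.

Besides the shell and the picture viewer there is one more tool, called as name(argument=value, ...) on one line, values as JSON. carry_out: Moves the arm, as the interface text tells. Its arguments: {"type":"object","properties":{"motion":{"type":"array"}},"required":["motion"]}

```bash
mkdir -p pics; ls; cat > h.py <<'E'
import numpy as np, cv2
from rig import r, camera
def save(n,c): cv2.imwrite('pics/'+n+'.png',c[:,:,::-1])
def pts(c):
    v,u=np.mgrid[0:480,0:640]; z=c['range_z']; K=c['mtx']
    P=np.stack([(u-K[0,2])/K[0,0]*z,(v-K[1,2])/K[1,1]*z,z],-1)
    T=np.linalg.inv(c['world_to_cam']); return P@T[:3,:3].T+T[:3,3]
def ray(c,u,v,h):
    T=np.linalg.inv(c['world_to_cam']); K=c['mtx']
    d=T[:3,:3]@np.array([(u-K[0,2])/K[0,0],(v-K[1,2])/K[1,1],1]); o=T[:3,3]
    return o+d*(h-o[2])/d[2]
E
python3 - <<'E'
from h import *
for n in('top','side'):
    c=camera(n); save(n+'1',c['color']); np.savez(n+'1.npz',**c)
    print(n,c['mtx'][0],np.linalg.inv(c['world_to_cam']).round(3).tolist())
print(r.sense())
E
```

```text
pics
top [437.50135784   0.         318.81003183] [[0.002, -0.994, 0.109, 0.452], [-1.0, -0.003, -0.003, -0.248], [0.004, -0.109, -0.994, 1.025], [0.0, 0.0, 0.0, 1.0]]
side [478.97672115   0.         319.82215155] [[0.949, -0.161, 0.272, 0.239], [-0.316, -0.421, 0.85, -1.135], [-0.023, -0.893, -0.45, 0.58], [0.0, 0.0, 0.0, 1.0]]
{'t': 0.1, 'joints': array([-1.28354027,  0.59199857,  0.04830995,  1.60968577, -0.03327729,
        0.94271334, -0.03368985]), 'joint_velocities': array([ 0.00072466, -0.00088552,  0.00056981, -0.00312589,  0.00048206,
       -0.00047538, -0.00049607]), 'tau': array([ 5.14112937e-03, -5.50003660e+01,  1.55306015e+00, -1.98824251e+01,
        9.63669590e-03,  3.77596443e-03, -3.06222674e-06]), 'position': array([0.26916501, 0.67243741, 0.25527922]), 'tool_rot': array([-3.13959634e+00,  1.32432322e-04,  2.76093608e+00]), 'contact_force': array([ 0.00865407,  0.22096912, -0.49907313]), 'ft_torque': array([0.0589866 , 0.0451904 , 0.02357631]), 'grip_force': 0.0, 'gripper_width': 0.0853148239097661}
```

View pics/top1.png

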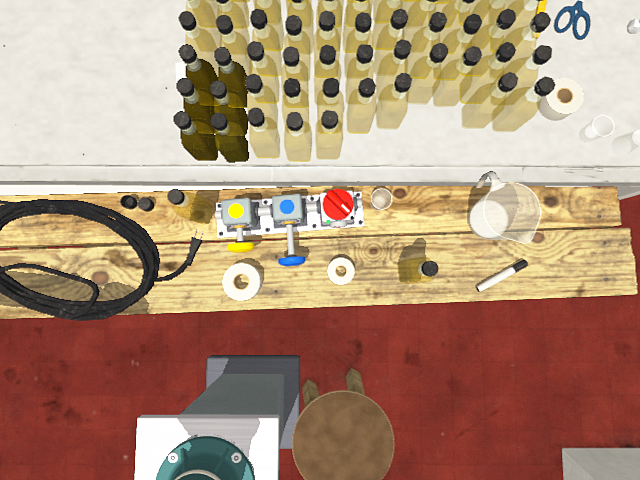

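View pics/side1.png

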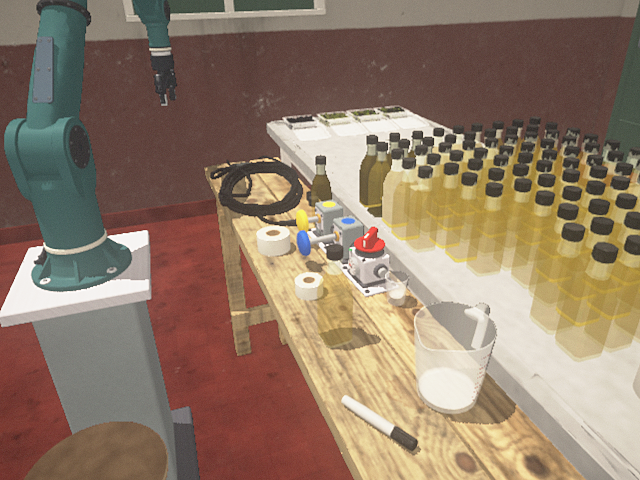

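Top view: yellow valve (237,211; knob 239,247), blue valve (288,207; knob 291,260), air unit with red selector (338,205). Rolls: (242,281) large, in front of the yellow knob; (341,270) small; (565,97) on the far table. The first fits by place; I'll check its size and confirm it in a crop.

```bash
cat > m.py <<'E'
from h import *
def comps(c,P,lo,hi,zr,minn=15,xr=(0.4,0.8),yr=(-0.55,0.3)):
    hsv=cv2.cvtColor(c['color'],cv2.COLOR_RGB2HSV)
    m=cv2.inRange(hsv,np.array(lo),np.array(hi))>0
    m&=(P[...,2]>zr[0])&(P[...,2]<zr[1])&(P[...,0]>xr[0])&(P[...,0]<xr[1])&(P[...,1]>yr[0])&(P[...,1]<yr[1])&(c['range_z']>0)
    n,l,s,ce=cv2.connectedComponentsWithStats(m.astype(np.uint8))
    return [(ce[i],s[i,4],P[l==i]) for i in range(1,n) if s[i,4]>=minn]
E
python3 - <<'E'
from m import *
C={'yellow':((24,150,120),(34,255,255)),'blue':((100,130,90),(120,255,255)),'red':((0,180,100),(6,255,255)),'white':((0,0,150),(179,60,255))}
for n in('top','side'):
    c=dict(np.load(n+'1.npz')); P=pts(c)
    for k,(lo,hi) in C.items():
        for ce,a,Q in comps(c,P,lo,hi,(0.02,0.14)):
            print(n,k,ce.round(),a,'med',np.median(Q,0).round(4),'min',np.percentile(Q,3,axis=0).round(4),'max',np.percentile(Q,97,axis=0).round(4))
c=np.load('top1.npz')['color'][170:310,170:460]; s=np.load('side1.npz')['color'][200:310,230:430]
a=cv2.resize(c,(700,338),interpolation=2); b=cv2.resize(s,(475,261),interpolation=2)
o=np.zeros((600,700,3),np.uint8); o[:338]=a; o[339:600,:475]=b; save('crop1',o)
E
```

```text
top yellow [235. 210.] 163 med [ 0.6077 -0.0714  0.0972] min [ 0.5933 -0.0857  0.0943] max [ 0.6204 -0.0586  0.0998]
top yellow [240. 247.] 218 med [ 0.5294 -0.0816  0.0866] min [ 0.5212 -0.1052  0.0659] max [ 0.538  -0.0547  0.0941]
top blue [287. 206.] 163 med [ 0.6169 -0.1821  0.0971] min [ 0.6021 -0.1951  0.0942] max [ 0.6299 -0.1674  0.1006]
top blue [291. 261.] 200 med [ 0.4999 -0.1918  0.0872] min [ 0.4913 -0.2167  0.0715] max [ 0.5083 -0.1669  0.0947]
top red [337. 203.] 677 med [ 0.6229 -0.289   0.0928] min [ 0.5942 -0.3196  0.0888] max [ 0.6519 -0.264   0.1189]
top white [264. 160.] 14402 med [ 0.7282 -0.1311  0.0462] min [ 0.683  -0.5304  0.0413] max [0.7948 0.2805 0.0581]
top white [ 98. 184.] 30 med [0.6805 0.2645 0.0249] min [0.6793 0.2319 0.0212] max [0.6812 0.295  0.03  ]
top white [381. 197.] 151 med [ 0.6541 -0.3943  0.0503] min [ 0.6195 -0.4123  0.0209] max [ 0.6633 -0.3678  0.0625]
top white [350. 193.] 22 med [ 0.6519 -0.3221  0.0703] min [ 0.6437 -0.3247  0.0666] max [ 0.6563 -0.3147  0.0735]
top white [335. 216.] 340 med [ 0.5931 -0.2826  0.0673] min [ 0.5799 -
[... 1651 characters left out ...]
-0.1853  0.0932]
side red [364. 240.] 28 med [ 0.598  -0.3104  0.1155] min [ 0.594  -0.3166  0.0943] max [ 0.6174 -0.2946  0.118 ]
side red [382. 243.] 22 med [ 0.6467 -0.3008  0.0917] min [ 0.6368 -0.3182  0.09  ] max [ 0.6523 -0.2816  0.0943]
side white [314. 174.] 17 med [0.6776 0.2915 0.0518] min [0.6764 0.2762 0.0357] max [0.6858 0.298  0.0569]
side white [400. 255.] 8089 med [ 0.6998 -0.3283  0.0463] min [ 0.5756 -0.515   0.0284] max [0.7931 0.2067 0.0955]
side white [273. 238.] 607 med [ 0.4487 -0.1022  0.044 ] min [ 0.4135 -0.1204  0.0221] max [ 0.4885 -0.0447  0.047 ]
side white [307. 283.] 380 med [ 0.4698 -0.3119  0.0328] min [ 0.4485 -0.3325  0.0213] max [ 0.501  -0.2749  0.0353]
```

View pics/crop1.png

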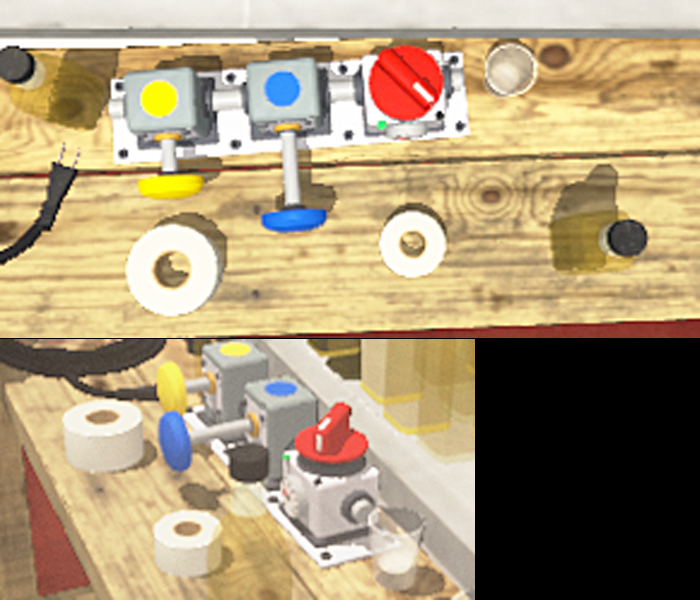

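The (242,281) roll is the one meant: it is about 80 mm wide and 45 mm high, right in front of the yellow knob. The (341,270) roll is only about 58 mm wide and 33 mm high, and the (565,97) one lies on the far table. Crop, left to right: yellow valve (home), blue valve (out), selector with its white mark at front right.

```bash
cat > go.py <<'E'
import sys; from h import *
from scipy.spatial.transform import Rotation as Ro
def go(x,y,z,yaw):
    s=r.sense(); R=Ro.from_euler('xyz',s['tool_rot'])
    d=R.inv().apply(np.array([x,y,z])-s['position'])
    dy=(s['tool_rot'][2]-yaw+np.pi)%(2*np.pi)-np.pi
    print('shift',(d/0.6).round(4).tolist(),'turn',round(dy/(np.pi/2),4),'| pos',s['position'].round(4),s['tool_rot'].round(3),'t',round(s['t'],1),'F',s['contact_force'].round(1),'q',s['joints'].round(2),'w',round(s['gripper_width'],4))
if __name__=='__main__': go(*map(float,sys.argv[1:]))
E
python3 - <<'E'
from m import *
print('overhang',r.finger_overhang)
c=dict(np.load('top1.npz')); s=dict(np.load('side1.npz'))
print('bottle_a cap',ray(c,176,197,.194),'b',ray(c,429,269,.194),'plug',ray(c,196,240,.015),'plugtip',ray(c,200,234,.01),'edge',ray(c,240,309,0),'rear bottle cap',ray(c,329,119,.24))
# red bar: points high in both views
for c in(c,s):
    P=pts(c); hsv=cv2.cvtColor(c['color'],cv2.COLOR_RGB2HSV)
    g=((hsv[...,0]<8)|(hsv[...,0]>172))&(hsv[...,1]>150)&(P[...,0]>.55)&(P[...,0]<.7)&(P[...,1]>-.36)&(P[...,1]<-.22)
    fl=P[g&(P[...,2]>.086)&(P[...,2]<.1)]; 
    b=P[(P[...,2]>.110)&(P[...,2]<.13)&(P[...,0]>.58)&(P[...,0]<.66)&(P[...,1]>-.335)&(P[...,1]<-.25)]
    print('flange z',np.median(fl[:,2]),cv2.minEnclosingCircle(fl[:,:2].astype(np.float32)))
    print('bar',len(b),b.mean(0),np.median(b[:,2]),cv2.minAreaRect(b[:,:2].astype(np.float32)))
    # stem and roll
    for nm,(y0,y1,x0,x1) in {'bstem':(-.21,-.165,.52,.575),'ystem':(-.1,-.05,.546,.57)}.items():
        q=P[(P[...,2]>.06)&(P[...,2]<.078)&(P[...,1]>y0)&(P[...,1]<y1)&(P[...,0]>x0)&(P[...,0]<x1)]
        if len(q)>10: print(nm,len(q),q.mean(0),np.polyfit(q[:,0],q[:,1],1))
    q=P[(P[...,2]>.04)&(P[...,2]<.052)&(P[...,0]>.4)&(P[...,0]<.51)&(P[...,1]>-.14)&(P[...,1]<-.02)]
    print('roll',cv2.minEnclosingCircle(q[:,:2].astype(np.float32)),np.median(q[:,2]))
E
python3 go.py 0.45 0.35 0.26 1.42
```

```text
overhang 0.025
bottle_a cap [0.61685699 0.02489639 0.194     ] b [ 0.47958012 -0.45965192  0.194     ] plug [0.55120362 0.03349467 0.015     ] plugtip [0.56577821 0.0260258  0.01      ] edge [ 0.39258673 -0.06924641  0.        ] rear bottle cap [ 0.75589722 -0.26880057  0.24      ]
flange z 0.09167541460231732 ((0.6230961084365845, -0.29096782207489014), 0.03361643850803375)
bar 234 [ 0.62210413 -0.29053306  0.11676259] 0.11700280699380367 ((0.6227327585220337, -0.29068660736083984), (0.06303564459085464, 0.01596880331635475), 45.85923767089844)
bstem 157 [ 0.54731019 -0.18685027  0.06888372] [ 0.09238844 -0.2374154 ]
ystem 65 [ 0.5583807  -0.07612481  0.06889093] [ 0.08441185 -0.12325876]
roll ((0.4558078646659851, -0.07666442543268204), 0.04182190075516701) 0.045130979964571105
flange z 0.09163201249588188 ((0.6197736859321594, -0.29329419136047363), 0.03414011001586914)
bar 131 [ 0.61709833 -0.29801383  0.11588371] 0.11649504097067959 ((0.6195253133773804, -0.29421308636665344), (0.06494193524122238, 0.015284543856978416), 46.39137268066406)
bstem 122 [ 0.54741533 -0.19172975  0.06683576] [ 0.06208999 -0.22571876]
ystem 47 [ 0.55859487 -0.08053002  0.06704223] [ 0.07222562 -0.12087487]
roll ((0.45247578620910645, -0.07961881905794144), 0.044297706335783005) 0.0452324515280107
shift [-0.4795, -0.387, -0.007] turn 0.8537 | pos [0.2692 0.6724 0.2553] [-3.14   0.     2.761] t 0.1 F [ 0.   0.2 -0.5] q [-1.28  0.59  0.05  1.61 -0.03  0.94 -0.03] w 0.0853
```

carry_out(motion=[[0,[-0.08,-0.06,0],0.09],[0,[-0.16,-0.13,0],0.18],[0,[-0.24,-0.19,0],0.27],[0,[-0.32,-0.26,0],0.36],[0,[-0.4,-0.32,0],0.45],[0,[-0.48,-0.387,0],0.54],[0,[-0.48,-0.387,0],0.63],[0,[-0.48,-0.387,0],0.72],[0,[-0.48,-0.387,0],0.8],[0,[-0.48,-0.387,0],0.85]])

```text
t: 1.1
position: [0.451, 0.3489, 0.2561]
tool_rot: [-3.141, 0.001, 1.419]
contact_force: [0.2, 1.1, 1.2]
gripper_width: 0.0001
grip_force: 0.0
```

```bash
python3 go.py 0.455 -0.12 0.2 0.085
```

```text
shift [-0.7714, 0.1251, 0.094] turn 0.8491 | pos [0.451  0.3489 0.2561] [-3.141e+00  1.000e-03  1.419e+00] t 1.1 F [0.2 1.1 1.2] q [-1.06  0.43  0.43  1.98 -0.25  0.79 -0.64] w 0.0001
```

carry_out(motion=[[0,[-0.077,0.012,0],0.085],[0,[-0.154,0.025,0],0.17],[0,[-0.231,0.037,0.01],0.255],[0,[-0.308,0.05,0.02],0.34],[0,[-0.386,0.062,0.03],0.425],[0,[-0.463,0.075,0.05],0.51],[0,[-0.54,0.087,0.06],0.595],[0,[-0.617,0.1,0.07],0.68],[0,[-0.694,0.112,0.08],0.765],[0,[-0.771,0.125,0.09],0.85]])

```text
t: 2.1
position: [0.4574, -0.1196, 0.202]
tool_rot: [-3.141, 0.0, 0.086]
contact_force: [1.0, 0.3, -0.3]
gripper_width: 0.0
grip_force: 0.0
```

```bash
python3 go.py 0.455 -0.1965 0.078 0.085
```

```text
shift [-0.015, 0.1275, 0.2066] turn 0.0004 | pos [ 0.4574 -0.1196  0.202 ] [-3.141  0.     0.086] t 2.1 F [ 1.   0.3 -0.3] q [-0.4   0.46  0.75  2.23 -0.54  0.63 -0.74] w 0.0
```

carry_out(motion=[[0,[-0.005,0.04,0],0],[0,[-0.01,0.08,0],0],[0,[-0.015,0.128,0.02],0],[0,[-0.015,0.128,0.06],0],[0,[-0.015,0.128,0.1],0],[0,[-0.015,0.128,0.14],0],[0,[-0.015,0.128,0.18],0],[0,[-0.015,0.128,0.207],0],[0,[-0.015,0.128,0.207],0],[0,[-0.015,0.128,0.207],0]])

```text
t: 3.1
position: [0.4557, -0.1955, 0.0781]
tool_rot: [-3.141, 0.0, 0.09]
contact_force: [-0.1, 0.3, 0.5]
gripper_width: 0.0001
grip_force: 0.0
```

```bash
python3 go.py 0.516 -0.1915 0.078 0.085
```

```text
shift [0.1007, 0.0024, 0.0001] turn 0.0034 | pos [ 0.4557 -0.1955  0.0781] [-3.141  0.     0.09 ] t 3.1 F [-0.1  0.3  0.5] q [-0.01  0.66  0.45  2.25 -0.79  0.39 -0.38] w 0.0001
```

carry_out(motion=[[0,[0.012,0,0],0],[0,[0.024,0,0],0],[0,[0.036,0,0],0],[0,[0.048,0,0],0],[0,[0.058,0,0],0],[0,[0.068,0,0],0],[0,[0.078,0,0],0],[0,[0.086,0,0],0],[0,[0.094,0,0],0],[0,[0.098,0,0],0]])

```text
t: 4.1
position: [0.507, -0.1906, 0.0775]
tool_rot: [-3.139, 0.011, 0.088]
contact_force: [-10.6, -2.7, 1.4]
gripper_width: -0.0001
grip_force: 5.5
```

```bash
python3 go.py 0.518 -0.1915 0.078 0.085; python3 - <<'E'
from m import *
c=camera('top');P=pts(c)
for ce,a,Q in comps(c,P,(100,130,90),(120,255,255),(.02,.14)): print(ce,a,np.median(Q,0),np.percentile(Q,3,axis=0),np.percentile(Q,97,axis=0))
E
```

```text
shift [0.018, 0.003, -0.001] turn 0.0017 | pos [ 0.507  -0.1906  0.0775] [-3.139  0.011  0.088] t 4.1 F [-10.6  -2.7   1.4] q [-0.08  0.71  0.51  2.14 -0.75  0.48 -0.47] w -0.0001
[286.81512605 204.86554622] 119 [ 0.61926861 -0.18226024  0.09737248] [ 0.60937511 -0.1952227   0.09440811] [ 0.62999509 -0.16733321  0.10040933]
```

carry_out(motion=[[0,[0.003,0,0],0],[0,[0.006,0,0],0],[0,[0.009,0,0],0],[0,[0.012,0,0],0],[0,[0.015,0,0],0],[0,[0.018,0,0],0],[0,[0.02,0,0],0],[0,[0.02,0,0],0],[0,[0.02,0,0],0],[0,[0.02,0,0],0]])

```text
t: 5.15
position: [0.5193, -0.1894, 0.0778]
tool_rot: [-3.138, 0.011, 0.088]
contact_force: [-13.0, -1.5, 7.0]
gripper_width: 0.0002
grip_force: 6.9
```

carry_out(motion=[[0,[0.003,0,0],0],[0,[0.006,0,0],0],[0,[0.009,0,0],0],[0,[0.01,0,0],0],[0,[0.01,0,0],0],[0,[0.01,0,0],0],[0,[0,0,0],0],[0,[-0.04,0,0],0],[0,[-0.08,0,0],0],[0,[-0.12,0,0],0]])

```text
t: 6.15
position: [0.4562, -0.1955, 0.0786]
tool_rot: [3.14, -0.003, 0.092]
contact_force: [0.1, -0.2, 0.5]
gripper_width: -0.0001
grip_force: 0.0
```

```bash
python3 go.py 0.455 -0.1915 0.22 0.085; python3 - <<'E'
from m import *
for n in('side','top'):
  c=camera(n);P=pts(c)
  for ce,a,Q in comps(c,P,(100,130,90),(120,255,255),(.02,.14)): print(ce,a,np.median(Q,0),np.percentile(Q,3,axis=0),np.percentile(Q,97,axis=0))
E
```

```text
shift [-0.0006, -0.0066, -0.2356] turn 0.0044 | pos [ 0.4562 -0.1955  0.0786] [ 3.14e+00 -3.00e-03  9.20e-02] t 6.2 F [ 0.1 -0.2  0.5] q [-0.01  0.66  0.45  2.25 -0.79  0.38 -0.38] w -0.0001
[347.3125 219.875 ] 16 [ 0.61480208 -0.17472086  0.09728087] [ 0.60252888 -0.18490836  0.09613457] [ 0.62670179 -0.1692089   0.09899434]
[319.78453039 238.38121547] 181 [ 0.53651664 -0.20617547  0.07863118] [ 0.52755081 -0.21849745  0.04983664] [ 0.54496835 -0.18154375  0.09337935]
[286.47852761 206.41717791] 163 [ 0.61683563 -0.18048424  0.09703084] [ 0.6025527  -0.19512571  0.094308  ] [ 0.62901925 -0.16764029  0.10057085]
[290.14090909 242.34090909] 220 [ 0.53993335 -0.18935779  0.08644952] [ 0.5309126  -0.21415455  0.06825481] [ 0.54905509 -0.16239635  0.09463279]
```

Blue knob is home (40 mm of travel in the top view, same offset as the yellow one). Next I'll slide the roll aside to the left.

carry_out(motion=[[0,[0.014,0,0.01],0],[0,[0.014,0,0.03],0],[0,[0.014,0,0.05],0],[0,[0.014,0,0.06],0],[0,[0.014,-0.02,0.06],0],[0,[0.014,-0.04,0.06],0],[0,[0.014,-0.06,0.06],0],[0,[0.014,-0.075,0.06],0],[0,[0.014,-0.085,0.06],0],[0,[0.014,-0.095,0.06],0]])

```text
t: 7.25
position: [0.4579, -0.1373, 0.0424]
tool_rot: [3.141, -0.0, 0.091]
contact_force: [-0.2, -1.2, 0.2]
gripper_width: -0.0004
grip_force: 0.0
```

carry_out(motion=[[0,[0,-0.015,0],0],[0,[0,-0.03,0],0],[0,[0,-0.046,0],0],[0,[0,-0.062,0],0],[0,[0,-0.078,0],0],[0,[0,-0.094,0],0],[0,[0,-0.11,0],0],[0,[0,-0.125,0],0],[0,[0,-0.137,0],0],[0,[0,-0.145,0],0]])

```text
t: 8.25
position: [0.4499, -0.0505, 0.0421]
tool_rot: [-3.141, 0.0, 0.091]
contact_force: [1.2, -0.1, -0.5]
gripper_width: 0.0
grip_force: 0.2
```

```bash
python3 go.py 0.455 -0.16 0.22 0.8;  python3 - <<'E'
from m import *
c=camera('side');P=pts(c)
q=P[(P[...,2]>.04)&(P[...,2]<.052)&(P[...,0]>.36)&(P[...,0]<.51)&(P[...,1]>-.14)&(P[...,1]<.08)]
print(np.median(q,0),np.percentile(q,[2,98],axis=0))
save('side2',c['color'][150:350,150:450])
E
```

```text
shift [-0.0081, 0.1824, -0.2966] turn -0.4513 | pos [ 0.4499 -0.0505  0.0421] [-3.141  0.     0.091] t 8.2 F [ 1.2 -0.1 -0.5] q [-0.2   0.69  0.29  2.34 -0.97  0.22 -0.49] w 0.0
[ 0.42980626 -0.01308748  0.04480426] [[ 0.40778573 -0.06555575  0.04045534]
 [ 0.48434916  0.03930392  0.05103249]]
```

carry_out(motion=[[0,[0,0.02,0],0],[0,[0,0.05,0],0],[0,[0,0.07,-0.03],0],[0,[0,0.09,-0.09],0],[0,[0,0.11,-0.15],-0.08],[40,[0,0.13,-0.21],-0.16],[40,[0,0.15,-0.27],-0.25],[40,[0,0.17,-0.3],-0.34],[40,[0,0.18,-0.3],-0.42],[40,[0,0.18,-0.3],-0.45]])

```text
t: 9.3
position: [0.4598, -0.1618, 0.2235]
tool_rot: [3.138, -0.001, 0.797]
contact_force: [-0.3, -0.7, 0.5]
gripper_width: 0.0403
grip_force: 0.0
```

```bash
python3 go.py 0.6212 -0.2923 0.18 0.8;  python3 - <<'E'
from m import *
for n in('side','top'):
  c=camera(n);P=pts(c)
  q=P[(P[...,2]>.04)&(P[...,2]<.052)&(P[...,0]>.36)&(P[...,0]<.51)&(P[...,1]>-.14)&(P[...,1]<.08)]
  print(cv2.minEnclosingCircle(q[:,:2].astype(np.float32)),np.percentile(q,[2,98],axis=0))
E
```

```text
shift [0.0325, 0.3441, 0.0737] turn -0.0021 | pos [ 0.4598 -0.1618  0.2235] [ 3.138e+00 -1.000e-03  7.970e-01] t 9.3 F [-0.3 -0.7  0.5] q [-0.21  0.4   0.6   2.18 -0.36  0.65 -0.13] w 0.0403
((0.44575202465057373, 0.00597479147836566), 0.04641463980078697) [[ 0.40904057 -0.03710157  0.04049227]
 [ 0.48509307  0.04321525  0.04721127]]Traceback (most recent call last):
  File "<stdin>", line 5, in <module>
    return _quantile_unchecked(
        a, q, axis, out, overwrite_input, method, keepdims, weights)
    return _ureduce(a,
                    func=_quantile_ureduce_func,
    ...<5 lines>...
                    overwrite_input=overwrite_input,
                    method=method)
    r = func(a, **kwargs)
    result = _quantile(arr,
                       quantiles=q,
    ...<2 lines>...
                       out=out,
                       weights=wgt)
    slices_having_nans = np.isnan(arr[-1, ...])
                                  ~~~^^^^^^^^^
IndexError: index -1 is out of bounds for axis 0 with size 0
```

carry_out(motion=[[40,[0.004,0.05,0],0],[40,[0.008,0.1,0],0],[40,[0.012,0.15,0],0],[40,[0.016,0.2,0.01],0],[40,[0.02,0.25,0.03],0],[40,[0.027,0.3,0.05],0],[40,[0.032,0.344,0.07],0],[40,[0.032,0.344,0.074],0],[40,[0.032,0.344,0.074],0],[40,[0.032,0.344,0.074],0]])

```text
t: 10.4
position: [0.6196, -0.2891, 0.1775]
tool_rot: [-3.14, 0.001, 0.796]
contact_force: [0.1, -0.6, 0.8]
gripper_width: 0.0402
grip_force: 0.0
```

```bash
python3 go.py 0.6212 -0.2923 0.122 0.8;  python3 - <<'E'
from h import *
a=camera('side')['color'][150:330,240:480]; b=camera('top')['color'][150:330,220:460]
save('sel1',np.vstack([cv2.resize(a,(400,300),interpolation=2),cv2.resize(b,(400,300),interpolation=2)]))
E
```

```text
shift [-0.0019, 0.0058, 0.0925] turn -0.0024 | pos [ 0.6196 -0.2891  0.1775] [-3.14e+00  1.00e-03  7.96e-01] t 10.4 F [ 0.1 -0.6  0.8] q [ 0.04  0.68  0.52  1.78 -0.45  0.8   0.  ] w 0.0402
```

View pics/sel1.png

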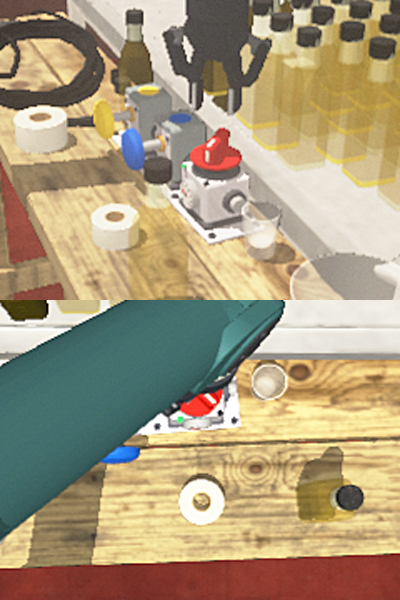

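The side view shows the open fingers straight above the red bar (215,145), with nothing near them. Lower and grip.

carry_out(motion=[[40,[-0.002,0.006,0.02],0],[40,[-0.002,0.006,0.04],0],[40,[-0.002,0.006,0.06],0],[40,[-0.002,0.006,0.08],0],[40,[-0.002,0.006,0.092],0],[40,[-0.002,0.006,0.092],0],[10,[-0.002,0.006,0.092],0],[10,[-0.002,0.006,0.092],0],[10,[-0.002,0.006,0.092],0],[10,[-0.002,0.006,0.092],0]])

```text
t: 11.5
position: [0.6221, -0.2924, 0.1231]
tool_rot: [-3.141, -0.0, 0.797]
contact_force: [-2.9, 2.2, 4.2]
gripper_width: 0.0142
grip_force: 60.6
```

carry_out(motion=[[10,[0,0,0.004],0],[10,[0,0,0.008],0],[10,[0,0,0.011],0],[10,[0,0,0.014],0],[10,[0,0,0.016],0],[10,[0,0,0.018],0],[10,[0,0,0.02],0],[10,[0,0,0.02],0],[10,[0,0,0.02],0],[10,[0,0,0.02],0]])

```text
t: 12.5
position: [0.6223, -0.2926, 0.1148]
tool_rot: [-3.14, -0.002, 0.797]
contact_force: [-7.3, 6.0, 25.9]
gripper_width: 0.0147
grip_force: 63.7
```

carry_out(motion=[[10,[0,0,0],0.04],[10,[0,0,0],0.09],[10,[0,0,0],0.14],[10,[0,0,0],0.19],[10,[0,0,0],0.24],[10,[0,0,0],0.29],[10,[0,0,0],0.34],[10,[0,0,0],0.39],[10,[0,0,0],0.43],[10,[0,0,0],0.46]])

```text
t: 13.5
position: [0.622, -0.2922, 0.1148]
tool_rot: [-3.138, -0.0, 0.073]
contact_force: [-8.3, 7.9, 27.8]
gripper_width: 0.0147
grip_force: 63.9
```

carry_out(motion=[[10,[0,0,0],0.05],[10,[0,0,0],0.1],[10,[0,0,0],0.15],[10,[0,0,0],0.2],[10,[0,0,0],0.25],[10,[0,0,0],0.3],[10,[0,0,0],0.35],[10,[0,0,0],0.39],[10,[0,0,0],0.42],[10,[0,0,0],0.435]])

```text
t: 14.5
position: [0.6227, -0.2919, 0.1148]
tool_rot: [-3.139, 0.002, -0.602]
contact_force: [-8.0, 8.7, 26.0]
gripper_width: 0.0145
grip_force: 80.4
```

```bash
python3 -c "
from h import *
s=r.sense();print(s['ft_torque'],s['joints'].round(2),s['tool_rot'])"
```

```text
[1.78105564 1.65674715 1.17314276] [-0.13  0.88  0.83  1.81 -0.86  0.86 -1.05] [-3.13910302e+00  1.88676216e-03 -6.02163234e-01]
```

carry_out(motion=[[10,[0,0,-0.005],0],[10,[0,0,-0.01],0],[10,[0,0,-0.015],0],[10,[0,0,-0.02],0],[10,[0,0,-0.021],0],[10,[0,0,-0.021],0],[40,[0,0,-0.021],0],[40,[0,0,-0.021],0],[40,[0,0,-0.021],0],[40,[0,0,-0.021],0]])

```text
t: 15.5
position: [0.6228, -0.2935, 0.1231]
tool_rot: [3.141, -0.001, -0.61]
contact_force: [0.0, 0.4, 0.0]
gripper_width: 0.0399
grip_force: 0.0
```

carry_out(motion=[[40,[0,0,-0.04],0],[40,[0,0,-0.08],0],[40,[0,0,-0.12],-0.05],[40,[-0.04,0,-0.16],-0.12],[40,[-0.1,-0.04,-0.17],-0.2],[40,[-0.16,-0.06,-0.17],-0.28],[26,[-0.22,-0.08,-0.17],-0.36],[26,[-0.25,-0.1,-0.17],-0.43],[26,[-0.25,-0.1,-0.17],-0.44],[26,[-0.25,-0.1,-0.17],-0.44]])

```text
t: 16.5
position: [0.5344, -0.1582, 0.2255]
tool_rot: [3.141, -0.002, 0.081]
contact_force: [-0.1, -0.3, -0.1]
gripper_width: 0.0262
grip_force: 0.0
```

```bash
python3 go.py 0.557 -0.0785 0.2 0.085;  python3 - <<'E'
from m import *
for n in('side','top'):
    c=camera(n); P=pts(c); save(n+'3',c['color'])
    b=P[(P[...,2]>.108)&(P[...,2]<.13)&(P[...,0]>.58)&(P[...,0]<.66)&(P[...,1]>-.335)&(P[...,1]<-.25)]
    if len(b): print(n,'bar',len(b),np.median(b[:,2]),cv2.minAreaRect(b[:,:2].astype(np.float32)))
    for ce,a,Q in comps(c,P,(24,150,120),(34,255,255),(.02,.14)): print('y',ce,a,np.median(Q,0),np.percentile(Q,[3,97],axis=0).round(4).tolist())
a=cv2.imread('pics/side3.png')[150:330,240:480]; b=cv2.imread('pics/top3.png')[150:330,180:420]
cv2.imwrite('pics/sel2.png',np.vstack([cv2.resize(a,(400,300),interpolation=2),cv2.resize(b,(400,300),interpolation=2)]))
E
```

```text
shift [0.0483, -0.1293, 0.0425] turn -0.0023 | pos [ 0.5344 -0.1582  0.2255] [ 3.141e+00 -2.000e-03  8.100e-02] t 16.5 F [-0.1 -0.3 -0.1] q [-0.37  0.55  0.82  2.04 -0.57  0.79 -0.7 ] w 0.0262
side bar 195 0.11525163475238115 ((0.6192190051078796, -0.2927384078502655), (0.020070919767022133, 0.06498079001903534), 58.320068359375)
y [301.64189189 220.94594595] 148 [ 0.52314621 -0.09766745  0.07497332] [[0.5176, -0.1084, 0.0567], [0.5358, -0.0717, 0.0903]]
top bar 226 0.11707010547380259 ((0.6228765845298767, -0.29045403003692627), (0.01588471233844757, 0.06341779977083206), 59.71099853515625)
```

View pics/sel2.png

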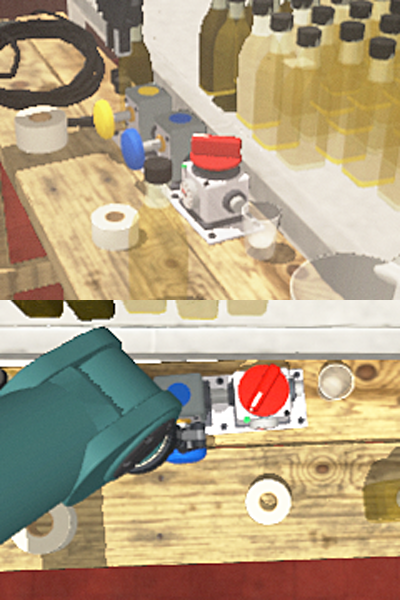

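The selector stands on the green-dot side (white mark at front left, lower panel 258,400) and is up again (bar top at 117 mm). Next, the yellow knob.

carry_out(motion=[[30,[0.01,-0.03,0],0],[30,[0.02,-0.06,0],0],[30,[0.03,-0.09,0.01],0],[30,[0.04,-0.11,0.02],0],[30,[0.044,-0.129,0.04],0],[30,[0.044,-0.129,0.06],0],[30,[0.044,-0.129,0.08],0],[30,[0.044,-0.129,0.09],0],[30,[0.044,-0.129,0.09],0],[30,[0.044,-0.129,0.09],0]])

```text
t: 17.6
position: [0.5536, -0.0794, 0.1712]
tool_rot: [3.141, -0.0, 0.081]
contact_force: [0.0, 0.9, 0.3]
gripper_width: 0.0297
grip_force: 0.0
```

```bash
python3 go.py 0.5545 -0.0787 0.074 0.085;  python3 - <<'E'
from h import *
a=camera('side')['color'][170:260,270:390]; save('y1',cv2.resize(a,(640,480),interpolation=2))
E
```

```text
shift [0.0015, -0.0011, 0.1619] turn -0.0025 | pos [ 0.5536 -0.0794  0.1712] [ 3.141 -0.     0.081] t 17.6 F [0.  0.9 0.3] q [-0.46  0.62  0.75  2.07 -0.66  0.7  -0.76] w 0.0297
```

View pics/y1.png

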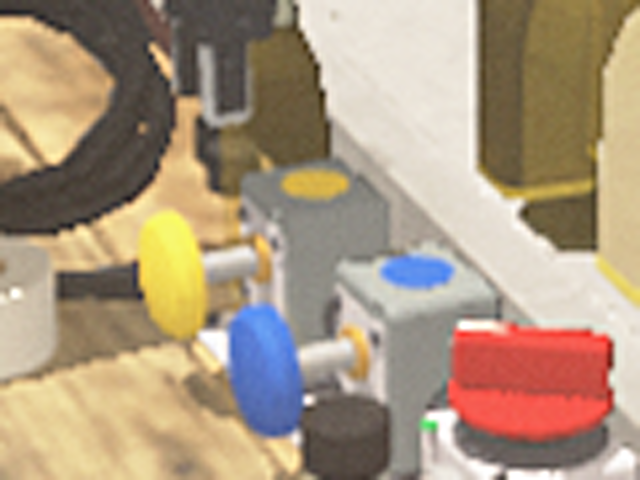

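The fingers (225,90) hang above the gap between the yellow disc (175,275) and the block, lined up with the stem (235,262). Lower them.

carry_out(motion=[[30,[0.001,-0.001,0.02],0],[30,[0.001,-0.001,0.04],0],[30,[0.001,-0.001,0.06],0],[30,[0.001,-0.001,0.08],0],[30,[0.001,-0.001,0.1],0],[30,[0.001,-0.001,0.12],0],[30,[0.001,-0.001,0.14],0],[30,[0.001,-0.001,0.155],0],[30,[0.001,-0.001,0.162],0],[30,[0.001,-0.001,0.162],0]])

```text
t: 18.65
position: [0.554, -0.0778, 0.0733]
tool_rot: [-3.141, 0.001, 0.082]
contact_force: [0.1, 0.1, -0.7]
gripper_width: 0.0299
grip_force: 0.0
```

carry_out(motion=[[30,[-0.01,0,0],0],[30,[-0.02,0,0],0],[30,[-0.03,0,0],0],[30,[-0.04,0,0],0],[30,[-0.05,0,0],0],[30,[-0.06,0,0],0],[30,[-0.068,0,0],0],[30,[-0.075,0,0],0],[30,[-0.08,0,0],0],[30,[-0.08,0,0],0]])

```text
t: 19.65
position: [0.5096, -0.082, 0.0753]
tool_rot: [3.14, -0.007, 0.083]
contact_force: [5.9, 0.7, 2.3]
gripper_width: 0.03
grip_force: 3.0
```

```bash
python3 go.py 0.5 -0.083 0.074 0.085;  python3 - <<'E'
from m import *
c=camera('side'); P=pts(c)
for ce,a,Q in comps(c,P,(24,150,120),(34,255,255),(.02,.14)): print('y',ce,a,np.median(Q,0),np.percentile(Q,[3,97],axis=0).round(4).tolist())
E
```

```text
shift [-0.0161, 0.0003, 0.002] turn -0.0015 | pos [ 0.5096 -0.082   0.0753] [ 3.14  -0.007  0.083] t 19.6 F [5.9 0.7 2.3] q [-0.3   0.7   0.52  2.21 -0.87  0.44 -0.56] w 0.03
y [286.84507042 223.79577465] 142 [ 0.48461819 -0.10131133  0.07511942] [[0.4785, -0.1114, 0.0581], [0.4971, -0.0766, 0.0889]]
```

carry_out(motion=[[30,[-0.003,0,0],0],[30,[-0.006,0,0],0],[30,[-0.009,0,0],0],[30,[-0.01,0,0],0],[30,[-0.01,0,0],0],[30,[-0.01,0,0],0],[30,[0,0,0],0],[30,[0.01,0,0],0],[30,[0.025,0,0],0],[30,[0.025,0,0],0]])

```text
t: 20.7
position: [0.5218, -0.0805, 0.0738]
tool_rot: [3.141, 0.0, 0.083]
contact_force: [0.7, 0.4, -0.3]
gripper_width: 0.0299
grip_force: 0.0
```

carry_out(motion=[[30,[0,0,-0.03],0],[30,[0,0,-0.06],0],[30,[0,0,-0.1],0],[30,[0,0,-0.14],0],[30,[0,0,-0.18],0],[30,[0,0,-0.22],0],[30,[0,0.05,-0.25],0],[30,[0,0.1,-0.28],0],[30,[0,0.15,-0.28],0],[30,[0,0.15,-0.28],0]])

```text
t: 21.7
position: [0.5277, -0.1753, 0.2431]
tool_rot: [3.138, -0.001, 0.076]
contact_force: [0.2, 0.3, -0.1]
gripper_width: 0.0299
grip_force: 0.0
```

```bash
python3 - <<'E'
from m import *
print(r.sense()['contact_force'],r.sense()['t'])
for n in('side','top'):
  c=camera(n); P=pts(c); save(n+'4',c['color'])
  for ce,a,Q in comps(c,P,(24,150,120),(34,255,255),(.02,.14)): print('y',ce,a,np.median(Q,0),np.percentile(Q,[3,97],axis=0).round(4).tolist())
a=cv2.imread('pics/side4.png')[130:330,210:450]; b=cv2.imread('pics/top4.png')[150:330,160:460]
cv2.imwrite('pics/end.png',np.vstack([cv2.resize(a,(360,300),interpolation=2),cv2.resize(b,(500,300),interpolation=2)[:,:360]]))
E
```

```text
[ 0.1754177   0.30694487 -0.10063795] 21.7
y [286.94444444 223.45833333] 144 [ 0.48518747 -0.10131553  0.07532591] [[0.4788, -0.1118, 0.059], [0.497, -0.0766, 0.0912]]
```

View pics/end.png

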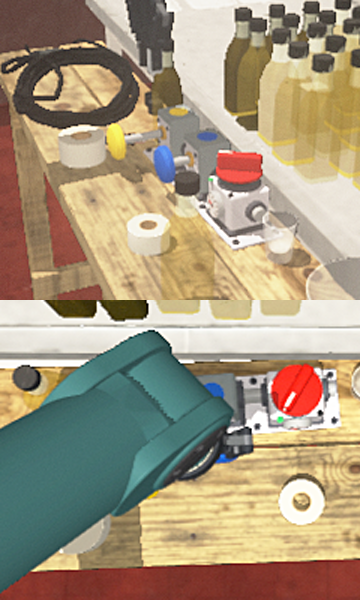

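Side view: yellow knob is out (118,142), the roll lies flat (82,147) and the bottles stand. I'll move the arm away to measure the yellow stroke from above.

carry_out(motion=[[30,[0,0.08,-0.03],0],[30,[0,0.16,-0.06],0],[30,[0,0.24,-0.09],0],[30,[0,0.32,-0.1],0],[30,[0,0.4,-0.1],0],[30,[0,0.45,-0.1],0],[30,[0,0.45,-0.1],0],[30,[0,0.45,-0.1],0],[30,[0,0.45,-0.1],0],[30,[0,0.45,-0.1],0]])

```text
t: 22.8
position: [0.5519, -0.4366, 0.3013]
tool_rot: [-3.139, 0.0, 0.086]
contact_force: [0.6, 0.3, 0.5]
gripper_width: 0.0298
grip_force: 0.0
```

```bash
python3 - <<'E'
from m import *
print(r.sense()['contact_force'],r.sense()['t'])
C={'yellow':((24,150,120),(34,255,255)),'blue':((100,130,90),(120,255,255))}
for n in('side','top'):
  c=camera(n); P=pts(c)
  for k in C:
    for ce,a,Q in comps(c,P,*C[k],(.02,.14)): print(n,k,ce.round(1),a,np.median(Q,0).round(4),np.percentile(Q,[3,97],axis=0).round(4).tolist())
  q=P[(P[...,2]>.038)&(P[...,2]<.052)&(P[...,0]>.36)&(P[...,0]<.51)&(P[...,1]>-.05)&(P[...,1]<.08)]
  if len(q): print('roll',np.percentile(q,[2,98],axis=0).round(4).tolist())
E
```

```text
[0.63651061 0.32485663 0.46128819] 22.8
side yellow [287.1 222.3] 104 [ 0.4876 -0.0984  0.0782] [[0.4786, -0.1114, 0.0609], [0.4958, -0.0771, 0.0924]]
side blue [347.7 220. ] 19 [ 0.6174 -0.1736  0.0976] [[0.6022, -0.1934, 0.0962], [0.6268, -0.1688, 0.099]]
side blue [319.8 238.8] 162 [ 0.5358 -0.2063  0.0759] [[0.5279, -0.2175, 0.0557], [0.5451, -0.1833, 0.0933]]
roll [[0.4089, -0.0356, 0.0385], [0.4859, 0.0425, 0.0471]]
top yellow [235.5 210.4] 163 [ 0.6077 -0.0714  0.0971] [[0.5933, -0.0857, 0.094], [0.6208, -0.0582, 0.1004]]
top yellow [235.3 263.7] 85 [ 0.4946 -0.0704  0.0899] [[0.4854, -0.0935, 0.0761], [0.4993, -0.0553, 0.0942]]
top blue [286.5 206.4] 163 [ 0.6167 -0.1805  0.0975] [[0.6021, -0.1951, 0.0941], [0.6295, -0.1676, 0.101]]
top blue [284.8 241. ] 85 [ 0.5422 -0.1761  0.0892] [[0.5346, -0.1985, 0.0728], [0.5499, -0.162, 0.0952]]
roll [[0.47, -0.0261, 0.0402], [0.4921, 0.0338, 0.0484]]
```

```bash
python3 -c "
from rig import r
print(r.close_job())"
```

```text
the job is handed in; nothing more can be done
None
```

I handed the job in at about 23 s, but the hand-in returned no verdict: the blue knob is home, the selector is sprung up at the green dot, the yellow knob is out about 38–39.5 mm by camera, the roll lies flat to the left, and I saw no bottle or glass disturbed.

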